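Send the welded stub flange through the counting gate

TASK

Bring the welded flange with the straight tube stub in front of the one-way gate, then slide it, standing flat on the bench, in through the sprung flap so that it ends upright inside the pen with the flap swung shut behind it; do not lift it over the flap or the fence, because the flap counts the parts. Leave the flange with the cone where it stands.

Things in the scene. Friction and masses are not known exactly. Their poses are not given: they have to be found in the camera images.
- stub_flange: The part to send: a bare steel disc, 70 mm across, 8 mm thick, with a straight round tube 26 mm across welded upright on its middle; 85 mm high in all, about 0.5 kg. Origin at the centre of the disc's underside, z up along the tube. It stands on the bench among similar parts: the flange with the cone, a bare disc without tube and a loose upright tube without disc (70 mm high).
- gate: One-way gate and pen: blue walls 32 mm high on the bench, no floor or roof. Origin on the bench midway between two gate posts (35 mm high); x points through the gate into the pen (about world -y, within 0.3 rad), y along the shut flap, z up. Gateway 90 mm wide; before it two flared cheeks, 166 mm apart at the mouth (x=-60 mm). Pen 166 mm wide inside, its back wall's inner face at x=193 mm.
- flap (a joint): Sprung flap: an aluminium leaf 84 mm long, 3 mm thick, 12 to 34 mm above the bench (the disc passes under it, the tube pushes it), on a vertical hinge at the gate's x=0, y=+45 mm. 0 rad is shut; it swings only into the pen, up to 1.6 rad, pushed with about 1 N, and springs shut when free. The part holds it open until its centre is about 75 mm past the gate's origin; aim for 90 to 150.
- cone_flange: A look-alike to leave alone: the same 70 mm disc, but with a solid cone (48 mm wide at the foot, 58 mm high in all) in place of the tube. Origin at the centre of the disc's underside.
There are look-alikes about, which are no part of the job. What is shaped like the stub_flange but green is not meant.

How it is judged:
By the outcome, as a careful person would: the job done as asked, in the order asked, and still so for the second after the job is handed in, with the robot touching nothing.
It also fails if it takes over 38 s, if anything falls off the work surface, if the arm or the gripper's body presses on something with over 40 N, if the wrist force passes 120 N, or if a joint passes its speed limit or range.

ROBOT

A 7-joint arm with a two-finger parallel gripper is mounted at the origin on the work surface. World frame = base frame: x ahead of the robot, y to its left, z up, the work surface at z = 0. Lengths are in m, angles in rad, forces in N, time in s.
With the tool pointing down it reaches from about 0.4 to 0.85 m from the base axis. Payload 4.5 kg.
Tool frame: the origin (TCP) lies midway between the tips of the shut fingers; the grasp point (between the pads) lies 19 mm behind it; z points along the fingers, y is the line along which they close (so a half turn about z gives the same grasp; the last joint's range is limited). The gripper opens to 88 mm and grips with 3 to 60 N. Pads are 18 mm wide; open, the fingers measure 123 mm over their backs; the gripper's body (75 mm by 187 mm) begins 45 mm behind the grasp point.
Start: joints at [1.255, 0.689, -0.195, 1.565, 0.157, 0.902, -0.215], TCP at [0.214, -0.587, 0.239] pointing down, gripper open.
Joint ranges: [-3.01, 3.01], [-0.46, 2.08], [-1.47, 1.51], [0.13, 2.56], [-1, 4.14], [0.04, 2.09], [-2.66, 2.66]. Speed limits (rad/s): [2.57, 2.57, 3.14, 3.14, 3.14, 3.14, 3.14].

INTERFACE

Orientations are given as a rotation vector (axis times angle).
In Python, from station import read_state, capture, close_job gives the robot as it stands. The module is installed in compiled form; this text tells all that it offers.
- The arm moves only by the tool drive_tool, never from a script. Its argument "deltas" is a list of rows, each an object with "slide": the shift along the world's x, y, z in mm, a list of three; "angular": the turn, a rotation vector about the world's x, y, z in rad, a list of three; "jaw": the closure in counts, from 0 (fully open) to 255 (shut). In form: [{"slide": [dx, dy, dz], "angular": [rx, ry, rz], "jaw": jaw}, ...]. A call has 1 to 20 rows; each row is the pose to reach, as a shift and turn from the pose commanded when the call began; what a row does not reach only later rows make up. A row lasts 1/10 s, in which the tool goes at most 50 mm and 8.59 degrees, less where a joint would pass 70% of its speed; a pose out of reach is approached as far as the arm can. A call with a gripper value outside its range is refused whole. The fingers move at their own pace and stop on an object; the grip force is fixed at half the most. Time passes only in rows, so rows that repeat a pose let the fingers close. It gives the time, the measured TCP pose, the force, the opening and the grip force at its end, in the units of the state.
- read_state(): the state, without advancing time (a new reading comes with each control period).
- capture(name): name is "scene" or "top" or "wrist"; returns a dict with "pixels" (400x640x3 uint8, red, green, blue), "camera_matrix" (3x3 intrinsics, pixels), "R" (3x3) and "t" (3): a world point X has camera coordinates R X + t; the wrist camera has in their place "tool_from_camera" (4x4, takes a point from camera to tool coordinates, whose origin is the TCP and whose axes are the flange's). Camera axes: x right, y down, z forward; pixel columns grow to the right and rows downward; lengths in m; the calibration is good to about 2 mm. A picture is of the moment at which its call begins: read the wrist's pose just before it. There is no depth.
- close_job(): hands the job in; it is judged then, once.
The state is a dict: "time": time; "joints": joint angles; "qd": joint speeds; "effort": joint torques, N m; "eef_pos": TCP position; "tool_rot": TCP orientation; "wrist_force": force on the tool from outside, world axes, zero at the start; "torque": the same for the moment, N m; "finger_gap": finger opening in m; "gripper_force": force on a finger pad.
Only numpy, scipy, OpenCV 4.12 (cv2) and the standard library are available. Lean on these libraries where they do the work, as an engineer would, in place of code of your own. Each camera call takes 0.05 s, during which the arm holds its last target. There are 200 camera calls.

## Working session

There is one attempt and no reset: what is moved stays moved. The work goes in short steps, Python scripts to look and compute and a tool call to move; the robot and the scene stay as the last step left them, time stands still between calls to the robot, and variables do not carry over. Pictures are saved under pics/ and viewed, at most 10 in all, crops included, and the job is handed in when it is done.

Besides the shell and the picture viewer there is one more tool, called after "Request:" by a JSON object that holds its "name" and its "arguments", one argument or row to a line. drive_tool: Moves the arm, as the interface text tells. Its arguments: {"type":"object","properties":{"deltas":{"type":"array","items":{"type":"object","properties":{"slide":{"type":"array","items":{"type":"number"}},"angular":{"type":"array","items":{"type":"number"}},"jaw":{"type":"number"}}}}},"required":["deltas"]}

```bash
mkdir -p pics; python3 - <<'E'
from station import *
import cv2,pickle
s=read_state();print(s['time'],s['eef_pos'],s['tool_rot'],s['finger_gap'])
d={n:capture(n) for n in('scene','top')};pickle.dump(d,open('c.pkl','wb'))
for n in d:
    cv2.imwrite(f'pics/{n}.png',d[n]['pixels'][...,::-1]);c=d[n];print(n,-c['R'].T@c['t'],c['camera_matrix'][0])
E
```

```text
0.0 [ 0.21391086 -0.58657698  0.23790436] [-3.09187967e+00 -5.46403814e-01  7.01174354e-04] 0.08801032951250592
scene [ 0.92028221 -0.25752416  0.526523  ] [366.66128653   0.         318.62495246]
top [0.39493976 0.14098473 0.83713279] [421.90557931   0.         315.31857137]
```

View pics/top.png

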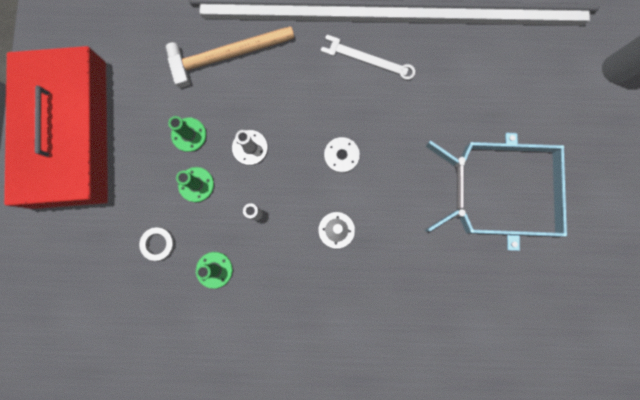

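View pics/scene.png

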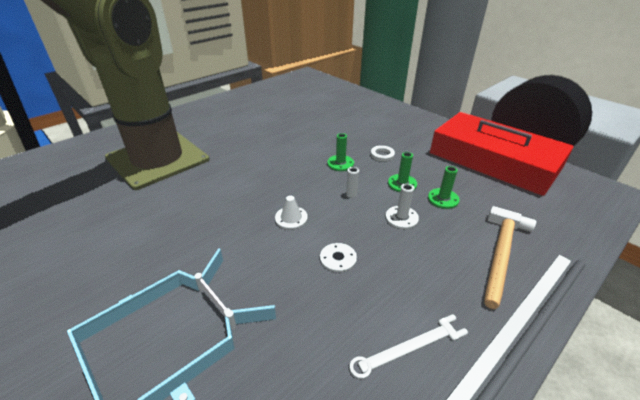

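The top view shows the stub flange's disc at about (250,147), with the bare disc at (342,154) and the cone at (337,230). The gate posts are at (462,161) and (462,212), and the pen lies to the right, toward -y. The scene view agrees.

```bash
cat > h.py <<'E'
import numpy as np,cv2
def ray(c,u,v,z):
    K,R,t=c['camera_matrix'],c['R'],c['t'];o=-R.T@t
    d=R.T@np.linalg.inv(K)@np.array([u,v,1.]);return o+d*(z-o[2])/d[2]
E
python3 - <<'E'
import pickle
from h import *
c=pickle.load(open('c.pkl','rb'))['top'];p=c['pixels']
hsv=cv2.cvtColor(p,cv2.COLOR_RGB2HSV)
w=((hsv[...,1]<40)&(hsv[...,2]>150)).astype(np.uint8)*255
cs,_=cv2.findContours(w,cv2.RETR_EXTERNAL,cv2.CHAIN_APPROX_NONE)
for k in cs:
    a=cv2.contourArea(k)
    if 60<a:
        (u,v),r=cv2.minEnclosingCircle(k);e=cv2.fitEllipse(k)
        print('white',np.round([u,v,r,a]),ray(c,*e[0],.008).round(4),'z0',ray(c,*e[0],0).round(4),'diam',round(2*r/421.9*(.837-.008),4))
b=((hsv[...,0]>85)&(hsv[...,0]<110)&(hsv[...,1]>70)&(hsv[...,2]>90)).astype(np.uint8)*255
ys,xs=np.where(b);print('blue',xs.min(),xs.max(),ys.min(),ys.max())
cv2.imwrite('pics/gate.png',cv2.resize(p[120:260,415:580],None,fx=4.5,fy=4.2,interpolation=2)[...,::-1])
for q in[(462,161),(462,212)]:print(q,ray(c,*q,.035))
for q in[(563,146),(566,235),(472,144),(473,233),(430,142),(430,230)]:print(q,ray(c,*q,.032))
print('tube top',ray(c,243,137,.085),'base',ray(c,250,147,.008))
E
```

```text
white [155. 244.  17. 858.] [0.4005 0.4629 0.008 ] z0 [0.4005 0.466  0.    ] diam 0.0684
white [ 336.  230.   19. 1043.] [0.4359 0.1087 0.008 ] z0 [0.4363 0.1084 0.    ] diam 0.0735
white [250. 210.   8. 176.] [0.4703 0.2802 0.008 ] z0 [0.471  0.2815 0.    ] diam 0.0312
white [462. 186.  30. 212.] [ 0.5263 -0.1383  0.008 ] z0 [ 0.5275 -0.141   0.    ] diam 0.118
white [342. 154.  18. 964.] [0.5878 0.101  0.008 ] z0 [0.5897 0.1006 0.    ] diam 0.0715
white [249. 146.  19. 974.] [0.5991 0.2875 0.008 ] z0 [0.6011 0.2889 0.    ] diam 0.0737
white [175.  62.  21. 486.] [0.7701 0.4474 0.008 ] z0 [0.7737 0.4504 0.    ] diam 0.0825
white [368.  60.  49. 914.] [0.7961 0.0602 0.008 ] z0 [0.8    0.0594 0.    ] diam 0.1926
white [ 394.   14.  195. 3612.] [ 0.8941 -0.0028  0.008 ] z0 [ 0.8989 -0.0042  0.    ] diam 0.7667
blue 433 564 139 235
(462, 161) [ 0.5730433 -0.1306031  0.035    ]
(462, 212) [ 0.47414456 -0.12875117  0.035     ]
(563, 146) [ 0.60783851 -0.32770609  0.032     ]
(566, 235) [ 0.43539794 -0.3250107   0.032     ]
(472, 144) [ 0.60791022 -0.15166146  0.032     ]
(473, 233) [ 0.43493484 -0.14980304  0.032     ]
(430, 142) [ 0.61009669 -0.07011751  0.032     ]
(430, 230) [ 0.43865561 -0.06852086  0.032     ]
tube top [0.59775616 0.28547585 0.085     ] base [0.59817593 0.2851995  0.008     ]
```

View pics/gate.png

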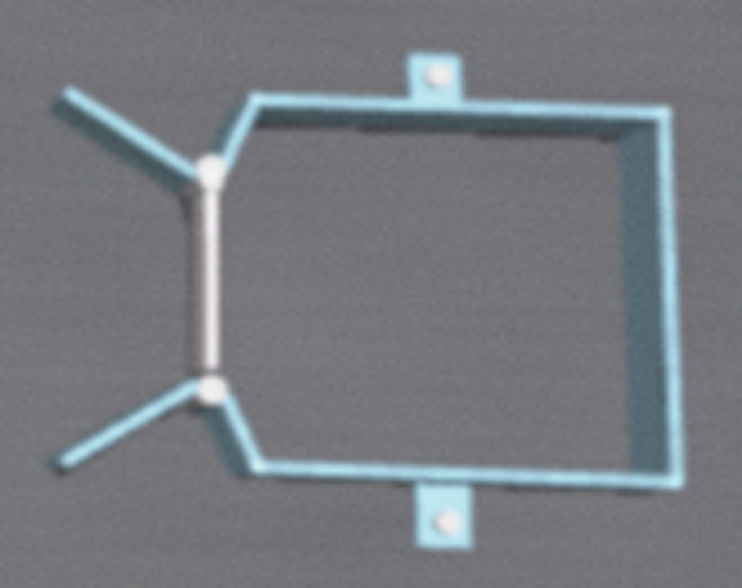

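The gate crop shows the posts at full-image (461.7,160) and (461.9,212.6). That puts the gate origin near (0.524,-0.130), with x ≈ (-0.02,-1). The spacing and the back wall match the given sizes. The flange is at about (0.598,0.286), so I'll move above it.

Request:
{"name": "drive_tool", "arguments": {
  "deltas": [
    {"slide": [300,390,0]},
    {"slide": [300,390,0]},
    {"slide": [300,390,0]},
    {"slide": [300,390,0]},
    {"slide": [300,390,0]},
    {"slide": [300,390,0]},
    {"slide": [300,390,0]},
    {"slide": [300,390,0]},
    {"slide": [300,390,0]},
    {"slide": [300,390,0]},
    {"slide": [384,873,-40]},
    {"slide": [384,873,-40]},
    {"slide": [384,873,-40]},
    {"slide": [384,873,-40]},
    {"slide": [384,873,-40]},
    {"slide": [384,873,-40]},
    {"slide": [384,873,-40]},
    {"slide": [384,873,-40]},
    {"slide": [384,873,-40]},
    {"slide": [384,873,-40]}
  ]
}}

```text
invalid input at $.deltas[0]: expected keys slide, angular, jaw
```

Request:
{"name": "drive_tool", "arguments": {
  "deltas": [
    {"slide": [300,390,0],"angular": [0,0,0],"jaw": 0},
    {"slide": [300,390,0],"angular": [0,0,0],"jaw": 0},
    {"slide": [300,390,0],"angular": [0,0,0],"jaw": 0},
    {"slide": [300,390,0],"angular": [0,0,0],"jaw": 0},
    {"slide": [300,390,0],"angular": [0,0,0],"jaw": 0},
    {"slide": [300,390,0],"angular": [0,0,0],"jaw": 0},
    {"slide": [300,390,0],"angular": [0,0,0],"jaw": 0},
    {"slide": [300,390,0],"angular": [0,0,0],"jaw": 0},
    {"slide": [300,390,0],"angular": [0,0,0],"jaw": 0},
    {"slide": [300,390,0],"angular": [0,0,0],"jaw": 0},
    {"slide": [384,873,-40],"angular": [0,0,0],"jaw": 0},
    {"slide": [384,873,-40],"angular": [0,0,0],"jaw": 0},
    {"slide": [384,873,-40],"angular": [0,0,0],"jaw": 0},
    {"slide": [384,873,-40],"angular": [0,0,0],"jaw": 0},
    {"slide": [384,873,-40],"angular": [0,0,0],"jaw": 0},
    {"slide": [384,873,-40],"angular": [0,0,0],"jaw": 0},
    {"slide": [384,873,-40],"angular": [0,0,0],"jaw": 0},
    {"slide": [384,873,-40],"angular": [0,0,0],"jaw": 0},
    {"slide": [384,873,-40],"angular": [0,0,0],"jaw": 0},
    {"slide": [384,873,-40],"angular": [0,0,0],"jaw": 0}
  ]
}}

```text
time: 2.1
eef_pos: [0.5976, 0.2892, 0.198]
tool_rot: [-3.092, -0.55, 0.001]
wrist_force: [0.6, -0.6, 0.8]
finger_gap: 0.0884
gripper_force: 0.0
```

```bash
python3 - <<'E'
from station import *
from h import *
from scipy.spatial.transform import Rotation as Ro
s=read_state();c=capture('wrist');print(s['time'],s['eef_pos'],s['joints'])
T=np.eye(4);T[:3,:3]=Ro.from_rotvec(s['tool_rot']).as_matrix();T[:3,3]=s['eef_pos']
W=T@c['tool_from_camera'];c['R']=W[:3,:3].T;c['t']=-W[:3,:3].T@W[:3,3]
p=c['pixels'];h=cv2.cvtColor(p,cv2.COLOR_RGB2HSV)
w=((h[...,1]<40)&(h[...,2]>150)).astype(np.uint8)*255
cs,_=cv2.findContours(w,cv2.RETR_EXTERNAL,cv2.CHAIN_APPROX_NONE)
for k in cs:
    if cv2.contourArea(k)>500:
        k=cv2.convexHull(k);e=cv2.fitEllipse(k);print(np.round(e[0]+e[1]),ray(c,*e[0],.008),[ray(c,*x,.008)[:2].round(3).tolist() for x in (k[:,0][k[:,0,0].argmin()],k[:,0][k[:,0,0].argmax()],k[:,0][k[:,0,1].argmin()],k[:,0][k[:,0,1].argmax()])])
x=c['R']@np.array([.598,.286,.085])+c['t'];x=c['camera_matrix']@x;print(x[:2]/x[2])
cv2.imwrite('pics/w1.png',p[...,::-1])
E
```

```text
2.1 [0.59756231 0.28923147 0.19802552] [-0.48371984  0.78462569 -0.06933303  1.48105334  0.06227763  0.87856867
 -1.79153585]
[341. 328.  23.  79.] [0.39799452 0.1816331  0.008     ] [[0.396, 0.234], [0.392, 0.12], [0.417, 0.176], [0.385, 0.117]]
[450. 305.  22. 112.] [0.48950143 0.04897953 0.008     ] [[0.465, 0.126], [0.51, -0.025], [0.517, -0.013], [0.488, 0.004]]
[178. 306.  23.  93.] [0.35283822 0.41487223 0.008     ] [[0.338, 0.472], [0.382, 0.353], [0.382, 0.357], [0.352, 0.375]]
[454. 234.  51.  62.] [0.58931299 0.0961541  0.008     ] [[0.572, 0.133], [0.602, 0.055], [0.622, 0.113], [0.554, 0.079]]
[122. 241.  71. 184.] [0.42855772 0.50614406 0.008     ] [[0.438, 0.618], [0.454, 0.406], [0.472, 0.572], [0.378, 0.443]]
[287. 245.  87. 140.] [0.4985143  0.29760055 0.008     ] [[0.492, 0.365], [0.474, 0.187], [0.554, 0.367], [0.441, 0.273]]
[149. 205.  31. 133.] [0.49158565 0.48168535 0.008     ] [[0.484, 0.546], [0.505, 0.425], [0.508, 0.548], [0.471, 0.432]]
[138. 173.  16. 107.] [0.52811528 0.50095757 0.008     ] [[0.522, 0.55], [0.526, 0.44], [0.537, 0.548], [0.523, 0.439]]
[185.  65.  14. 120.] [0.66770338 0.47289522 0.008     ] [[0.667, 0.539], [0.668, 0.411], [0.67, 0.53], [0.667, 0.411]]
[221.   9.  25.  75.] [0.7338079  0.44864915 0.008     ] [[0.725, 0.488], [0.736, 0.422], [0.75, 0.427], [0.731, 0.423]]
[415. 116. 230. 667.] [0.70675879 0.20970286 0.008     ] [[0.695, 0.566], [0.788, -0.042], [0.72, 0.51], [0.651, -0.151]]
[322.02448539 196.56980066]
```

View pics/w1.png

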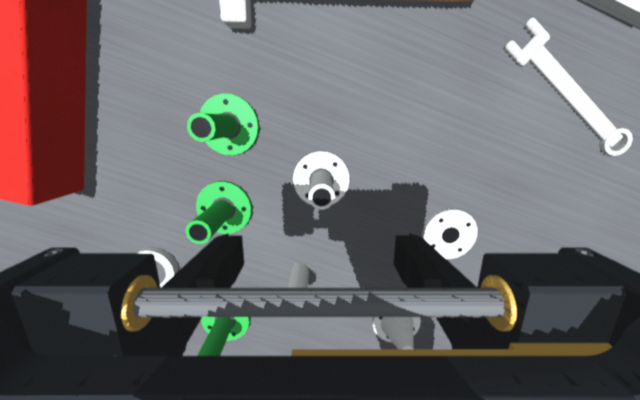

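The wrist view shows the stub's tube mouth at (321,196), against a predicted (322,197), so the estimate holds. Next I'll descend and grip the tube near its top.

Request:
{"name": "drive_tool", "arguments": {
  "deltas": [
    {"slide": [0,0,-40],"angular": [0,0,0],"jaw": 0},
    {"slide": [0,0,-80],"angular": [0,0,0],"jaw": 0},
    {"slide": [0,0,-115],"angular": [0,0,0],"jaw": 0},
    {"slide": [0,0,-140],"angular": [0,0,0],"jaw": 0},
    {"slide": [0,0,-152],"angular": [0,0,0],"jaw": 0},
    {"slide": [0,0,-152],"angular": [0,0,0],"jaw": 0},
    {"slide": [0,0,-152],"angular": [0,0,0],"jaw": 0},
    {"slide": [0,0,-152],"angular": [0,0,0],"jaw": 255},
    {"slide": [0,0,-152],"angular": [0,0,0],"jaw": 255},
    {"slide": [0,0,-152],"angular": [0,0,0],"jaw": 255},
    {"slide": [0,0,-152],"angular": [0,0,0],"jaw": 255},
    {"slide": [0,0,-152],"angular": [0,0,0],"jaw": 255},
    {"slide": [0,0,-152],"angular": [0,0,0],"jaw": 255},
    {"slide": [0,0,-152],"angular": [0,0,0],"jaw": 255},
    {"slide": [0,0,-152],"angular": [0,0,0],"jaw": 255},
    {"slide": [0,0,-152],"angular": [0,0,0],"jaw": 255}
  ]
}}

```text
time: 3.75
eef_pos: [0.5981, 0.2861, 0.0467]
tool_rot: [-3.093, -0.547, -0.0]
wrist_force: [-0.0, 0.5, -0.1]
finger_gap: 0.0253
gripper_force: 30.0
```

Request:
{"name": "drive_tool", "arguments": {
  "deltas": [
    {"slide": [0,0,25],"angular": [0,0,0],"jaw": 255},
    {"slide": [0,0,55],"angular": [0,0,0],"jaw": 255},
    {"slide": [0,0,75],"angular": [0,0,0],"jaw": 255},
    {"slide": [-7,-30,75],"angular": [0,0,0],"jaw": 255},
    {"slide": [-15,-65,75],"angular": [0,0,0],"jaw": 255},
    {"slide": [-23,-100,75],"angular": [0,0,0],"jaw": 255},
    {"slide": [-31,-135,75],"angular": [0,0,0],"jaw": 255},
    {"slide": [-39,-170,75],"angular": [0,0,0],"jaw": 255},
    {"slide": [-48,-205,75],"angular": [0,0,0],"jaw": 255},
    {"slide": [-56,-240,75],"angular": [0,0,0],"jaw": 255},
    {"slide": [-64,-275,75],"angular": [0,0,0],"jaw": 255},
    {"slide": [-70,-300,75],"angular": [0,0,0],"jaw": 255},
    {"slide": [-72,-311,75],"angular": [0,0,0],"jaw": 255},
    {"slide": [-72,-311,60],"angular": [0,0,0],"jaw": 255},
    {"slide": [-72,-311,40],"angular": [0,0,0],"jaw": 255},
    {"slide": [-72,-311,20],"angular": [0,0,0],"jaw": 255},
    {"slide": [-72,-311,8],"angular": [0,0,0],"jaw": 255},
    {"slide": [-72,-311,3],"angular": [0,0,0],"jaw": 255},
    {"slide": [-72,-311,0],"angular": [0,0,0],"jaw": 255},
    {"slide": [-72,-311,0],"angular": [0,0,0],"jaw": 255}
  ]
}}

```text
time: 5.75
eef_pos: [0.5266, -0.0248, 0.0471]
tool_rot: [-3.094, -0.547, -0.001]
wrist_force: [-0.7, 0.1, -4.3]
finger_gap: 0.0251
gripper_force: 30.0
```

```bash
python3 - <<'E'
from station import *
from h import *
s=read_state();print(s['time'],s['eef_pos'],s['wrist_force'],s['joints'])
a=capture('scene');b=capture('top')
im=np.vstack([a['pixels'][140:400,50:450],b['pixels'][90:270,230:630]]);cv2.imwrite('pics/g2.png',im[...,::-1])
E
```

```text
5.75 [ 0.52658904 -0.0247922   0.04710029] [-0.6576599   0.07986211 -4.28767014] [ 0.00442259  0.87883047 -0.07463687  1.99321069  0.21182015  0.2760323
 -1.46777724]
```

View pics/g2.png

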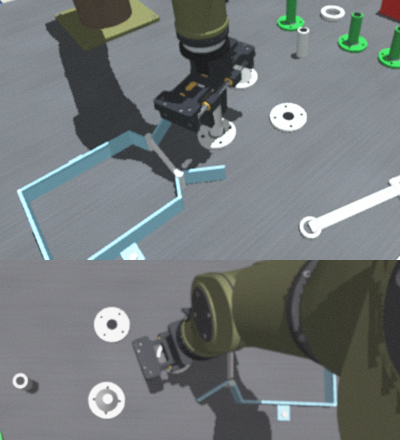

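The picture shows the part upright just in front of the gate mouth, with the cone and bare disc undisturbed. Now I'll settle it 1 mm onto the bench and slide it in.

Request:
{"name": "drive_tool", "arguments": {
  "deltas": [
    {"slide": [0,0,-1],"angular": [0,0,0],"jaw": 255},
    {"slide": [0,-10,-1],"angular": [0,0,0],"jaw": 255},
    {"slide": [0,-22,-1],"angular": [0,0,0],"jaw": 255},
    {"slide": [-1,-34,-1],"angular": [0,0,0],"jaw": 255},
    {"slide": [-1,-46,-1],"angular": [0,0,0],"jaw": 255},
    {"slide": [-1,-58,-1],"angular": [0,0,0],"jaw": 255},
    {"slide": [-1,-68,-1],"angular": [0,0,0],"jaw": 255},
    {"slide": [-1,-75,-1],"angular": [0,0,0],"jaw": 255},
    {"slide": [-1,-75,-1],"angular": [0,0,0],"jaw": 255}
  ]
}}

```text
time: 6.75
eef_pos: [0.526, -0.1025, 0.0466]
tool_rot: [3.093, 0.542, 0.004]
wrist_force: [0.2, 1.5, 6.6]
finger_gap: 0.0246
gripper_force: 30.0
```

Request:
{"name": "drive_tool", "arguments": {
  "deltas": [
    {"slide": [0,-8,0],"angular": [0,0,0],"jaw": 255},
    {"slide": [0,-18,0],"angular": [0,0,0],"jaw": 255},
    {"slide": [-1,-28,0],"angular": [0,0,0],"jaw": 255},
    {"slide": [-1,-38,0],"angular": [0,0,0],"jaw": 255},
    {"slide": [-1,-48,0],"angular": [0,0,0],"jaw": 255},
    {"slide": [-1,-60,0],"angular": [0,0,0],"jaw": 255},
    {"slide": [-2,-72,0],"angular": [0,0,0],"jaw": 255},
    {"slide": [-2,-84,0],"angular": [0,0,0],"jaw": 255},
    {"slide": [-2,-96,0],"angular": [0,0,0],"jaw": 255},
    {"slide": [-2,-108,0],"angular": [0,0,0],"jaw": 255},
    {"slide": [-3,-120,0],"angular": [0,0,0],"jaw": 255},
    {"slide": [-3,-132,0],"angular": [0,0,0],"jaw": 255},
    {"slide": [-3,-142,0],"angular": [0,0,0],"jaw": 255},
    {"slide": [-3,-150,0],"angular": [0,0,0],"jaw": 255},
    {"slide": [-3,-150,0],"angular": [0,0,0],"jaw": 255},
    {"slide": [-3,-150,0],"angular": [0,0,0],"jaw": 255}
  ]
}}

```text
time: 8.35
eef_pos: [0.5221, -0.2525, 0.0466]
tool_rot: [3.092, 0.543, 0.002]
wrist_force: [0.3, 1.3, 6.1]
finger_gap: 0.025
gripper_force: 30.0
```

```bash
python3 - <<'E'
from station import *
from h import *
a=capture('scene');w=capture('wrist')
im=np.vstack([a['pixels'][150:400,:400],w['pixels'][150:400,120:520]]);cv2.imwrite('pics/g3.png',im[...,::-1])
E
```

```text
(no output)
```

View pics/g3.png

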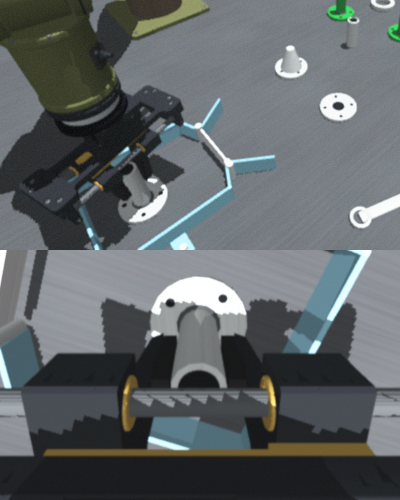

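The part stands inside the pen, with the flap shut across the posts behind it at about (215,150) in the upper crop. I'll release it and retreat.

Request:
{"name": "drive_tool", "arguments": {
  "deltas": [
    {"slide": [0,0,1],"angular": [0,0,0],"jaw": 255},
    {"slide": [0,0,1],"angular": [0,0,0],"jaw": 150},
    {"slide": [0,0,1],"angular": [0,0,0],"jaw": 80},
    {"slide": [0,0,1],"angular": [0,0,0],"jaw": 0},
    {"slide": [0,0,1],"angular": [0,0,0],"jaw": 0},
    {"slide": [0,0,1],"angular": [0,0,0],"jaw": 0},
    {"slide": [0,0,1],"angular": [0,0,0],"jaw": 0},
    {"slide": [0,0,1],"angular": [0,0,0],"jaw": 0},
    {"slide": [0,0,20],"angular": [0,0,0],"jaw": 0},
    {"slide": [0,0,50],"angular": [0,0,0],"jaw": 0},
    {"slide": [0,0,85],"angular": [0,0,0],"jaw": 0},
    {"slide": [0,0,120],"angular": [0,0,0],"jaw": 0},
    {"slide": [0,0,150],"angular": [0,0,0],"jaw": 0},
    {"slide": [-20,-40,160],"angular": [0,0,0],"jaw": 0},
    {"slide": [-50,-80,160],"angular": [0,0,0],"jaw": 0},
    {"slide": [-80,-120,160],"angular": [0,0,0],"jaw": 0},
    {"slide": [-110,-160,160],"angular": [0,0,0],"jaw": 0},
    {"slide": [-140,-200,160],"angular": [0,0,0],"jaw": 0},
    {"slide": [-140,-200,160],"angular": [0,0,0],"jaw": 0},
    {"slide": [-140,-200,160],"angular": [0,0,0],"jaw": 0}
  ]
}}

```text
time: 10.45
eef_pos: [0.3807, -0.4514, 0.2056]
tool_rot: [3.095, 0.541, -0.001]
wrist_force: [-0.3, 1.2, 0.0]
finger_gap: 0.0884
gripper_force: 0.0
```

```bash
python3 - <<'E'
from station import *
from h import *
a=capture('scene');w=capture('top')
im=np.vstack([a['pixels'][150:400,:400],w['pixels'][70:320,230:630]]);cv2.imwrite('pics/g4.png',im[...,::-1])
E
```

```text
(no output)
```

View pics/g4.png

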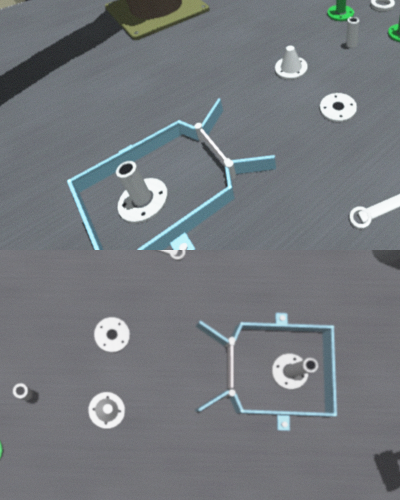

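The stub flange stands upright in the pen, at about (290,371) in the lower crop. The flap is shut, the cone flange has not moved, and the arm is clear.

```bash
python3 -c "
from station import *
print(close_job())"
```

```text
the job is handed in; nothing more can be done
None
```

The stub flange went in through the flap along the bench and now stands upright in the pen with the flap shut behind it; the cone flange was left where it stood, and the job is handed in after about 10.5 s of robot time.

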